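Lid two steel pots and chock them tight in the carrier

TASK

Put each lid from its sloping drain stand onto the pot of its own shape, the round lid on the round pot and the square lid on the square pot, sitting flat all round. Once both pots are closed, take the wedge from its pocket at the end of the carrier and drive it firmly, thin end down, into the gap between the pots and the stop plate until the pots are locked tight, then let go of it. Leave everything else on the desk where it is.

Things in the scene. Friction and masses are not known exactly. Their poses are not given: they have to be found in the camera images.
- carrier: white carrier fixed to the desk, 78 x 200 x 56 mm, y along its trough. Origin: centre of its underside. Base plate 6 mm thick; trough 70 mm wide, side walls 26 mm high. End panel at +y, 56 mm high, inner face at y +92 mm; the pots stand from it in a row towards -y (order varies, up to 1 mm play at each). Pocket of the parked wedge: at y -89.5 mm, walls 20 mm high.
- stop: grey upright plate, 66 x 8 x 50 mm, fixed across the trough on the base plate (top 56 mm above the desk), parallel to the end panel. Origin: centre of its underside; its face to the pots lies at y +4 mm. It leaves 15 to 18 mm more between itself and the panel than the two pots take: the gap for the wedge.
- pot_square: open square steel pot, 66 x 66 mm outside, 50 mm high, 54 x 54 mm inside, loose in the trough. Origin: centre of its underside, z up, sides along x and y. About 0.2 kg.
- pot_round: open round steel pot, 66 mm outside diameter, 50 mm high, 54 mm inside, loose in the trough. Origin: centre of its underside, z up. About 0.2 kg.
- lid_square: square steel lid, 90 g: plug 51 x 51 x 8 mm to go inside the pot (z 0 to 8 mm), 60 x 60 x 4 mm flange on the rim (z 8 to 12 mm), handle 12 mm wide in x, 44 mm long in y, its bar from z 24 to 40 mm. Origin: centre of the plug's underside, z out through the handle. It lies on its stand tilted 30 degrees about y, z leaning to the stand's front.
- lid_round: round steel lid, 90 g: plug of 51 mm diameter to go inside the pot (z 0 to 8 mm), 60 mm diameter flange on the rim (z 8 to 12 mm), handle 12 mm wide in x, 44 mm long in y, its bar from z 24 to 40 mm. Origin: centre of the plug's underside, z out through the handle. It lies on its stand tilted 30 degrees about y, z leaning to the stand's front.
- stand_square: white drain stand, fixed, 80 x 80 x 60 mm, left of the printer, with the square lid. Its top slopes 30 degrees, falling to its front (-x), which is turned away from the printer; two 6 mm pins at the foot of the slope hold the plug. Origin: centre of its underside, z up.
- stand_round: the same stand, right of the printer, with the round lid; its front, too, is turned away from the printer. The printer between the stands, reaching to x 0.56 m, is 207 mm high
- wedge: slick black wedge, 80 mm high, 60 g, upright in the carrier's pocket. Origin at its foot, in line with the grip, z up. 30 mm wide in x; at the foot y -5 to +2 mm; the -y face is straight, the +y face (to the pots) grows 1 mm in 4 up to y +15.5 mm at z 54 mm; grey grip block above, z 55 to 80 mm, y -5 to +5 mm. In the gap it jams before its foot meets the base; about 15 N down drives it tight.
- label_roll: bystander: white roll of labels, 72 x 72 x 45 mm, loose behind the carrier. Origin: centre of its underside
- tape: bystander: roll of beige tape lying flat, 100 mm across, 25 mm high, loose. Origin: centre of its underside
- med_bottle: bystander: brown medicine bottle, 46 x 47 x 85 mm, loose, upright. Origin: centre of its underside
- oximeter: bystander: blue and white finger clip, 60 x 54 x 30 mm, loose. Origin: centre of its underside
- mouse: bystander: black computer mouse, 112 x 66 x 38 mm, loose. Origin: centre of its underside
There are look-alikes about, which are no part of the job. What is shaped like the pot_round but green or orange is not meant.

How it is judged:
By the outcome, as a careful person would: the job done as asked, in the order asked, and still so for the second after the job is handed in, with the robot touching nothing.
It also fails if it takes over 72 s, if anything falls off the work surface, if the arm or the gripper's body presses on something with over 40 N, if the wrist force passes 120 N, or if a joint passes its speed limit or range.

ROBOT

A 6-joint arm with a two-finger parallel gripper is mounted at the origin on a cart in front of the work surface, level with it; the furniture and walls round the work are solid. World frame = base frame: x ahead of the robot, y to its left, z up, the work surface at z = 0. Lengths are in m, angles in rad, forces in N, time in s.
With the tool pointing down it reaches from about 0.25 to 0.775 m from the base axis. Payload 4 kg.
Tool frame: the origin (TCP) lies midway between the tips of the shut fingers; the grasp point (between the pads) lies 19 mm behind it; z points along the fingers, y is the line along which they close (so a half turn about z gives the same grasp; the last joint's range is limited). The gripper opens to 94 mm and grips with 3 to 60 N. Pads are 16 mm wide; open, the fingers measure 119 mm over their backs; the gripper's body (75 mm by 177 mm) begins 78 mm behind the grasp point.
Start: joints at [-1.328, 0.087, 1.371, -0, 1.684, -0.103], TCP at [0.186, -0.517, 0.206] pointing down, gripper open.
Joint ranges: [-3.1, 3.1], [-0.76, 2.03], [0.27, 2.55], [-1.08, 4.22], [0.17, 2.65], [-2.57, 2.57]. Speed limits (rad/s): [2.79, 2.79, 3.14, 3.14, 3.14, 3.14].

INTERFACE

Orientations are given as a unit quaternion [w, x, y, z].
In Python, from rig import ctrl, grab_frame, look_for, silhouettes, spot_point gives the robot as it stands.
- The arm moves only by the shell command python3 -m handwheel 'ROWS' [FORCE]. ROWS is a JSON list of rows, 1 to 20 of them, each of 7 numbers: dx, dy, dz in m, then a rotation vector rx, ry, rz in rad, then the finger opening in m; each row is the pose to reach, as a shift and turn from the pose commanded when the command began, along the tool's axes at that moment; what a row does not reach only later rows make up. A row lasts 1/8 s, in which the tool goes at most 0.0625 m and 0.188 rad, less where a joint would pass 70% of its speed; a pose out of reach is approached as far as the arm can. The fingers move at their own pace and stop on an object; FORCE is the grip in N (left out, the last holds). Time passes only in rows, so rows that do not move let the fingers close. It prints the time, the measured TCP pose, the force, the opening and the grip force at its end.
- ctrl.observe(): the state, without advancing time (a new reading comes with each control period).
- grab_frame(name): name is "scene" or "side" or "wrist"; returns a dict with "color" (400x640x3 uint8, red, green, blue), "K" (3x3 intrinsics, pixels), "position" and "orientation" of the camera in the world. Camera axes: x right, y up, looking along -z (the intrinsics and any distortion apply to the point x, -y, -z); pixel columns grow to the right and rows downward; lengths in m; the calibration is good to about 2 mm. A picture is of the moment at which its call begins. There is no depth.
- ctrl.hand_in(): hands the job in; it is judged then, once.
Trained networks look in a picture, given as the dict that the camera call returned (one of the last four; its "shot" number tells which), for a name from the list of things; names that differ only in an ending like _2 or _b are one class to them, and where a whole thing is asked for, a point or a joint stands for the part that bears it (a point fixed in the world has none). Each returns a list of dicts, best first, with "p" (0 to 1); they miss things now and then, are a little off and sometimes report something else, mostly with a low value. They report only what shows in the picture. A call takes as long as a camera call. They do not tell look-alikes from the thing itself.
- look_for(picture, target): "centre" ([column, row] in pixels, amid what is visible of it).
- silhouettes(picture, target): "region" (400x640 bool, what is visible of it) and "centre" ([column, row] in pixels, amid what is visible of it).
- spot_point(picture, target): "centre" ([column, row] in pixels: a listed point, or the origin of a listed thing).
The state is a dict: "time_s": time; "qpos": joint angles; "qd": joint speeds; "joint_torque": joint torques, N m; "position": TCP position; "tool_rot": TCP orientation; "force": force on the tool from outside, world axes, zero at the start; "ft_torque": the same for the moment, N m; "width": finger opening in m; "grip_force": force on a finger pad.
Only numpy, scipy, OpenCV 4.12 (cv2) and the standard library are available. Lean on these libraries where they do the work, as an engineer would, in place of code of your own. Each camera call takes 0.05 s, during which the arm holds its last target. There are 200 camera calls.

## Working session

There is one attempt and no reset: what is moved stays moved. The work goes in short steps, Python scripts to look and compute and a shell command to move; the robot and the scene stay as the last step left them, time stands still between calls to the robot, and variables do not carry over. Pictures are saved under pics/ and viewed, at most 10 in all, crops included, and the job is handed in when it is done.

```bash
ls; mkdir -p pics; cat > h.py <<'E'
import numpy as np,cv2
from scipy.spatial.transform import Rotation as R
from rig import ctrl, grab_frame, look_for, silhouettes, spot_point
def rot(q): return R.from_quat([q[1],q[2],q[3],q[0]]).as_matrix()
def ray(f,px):
    K=np.array(f['K']);d=np.linalg.inv(K)@[px[0],px[1],1];d=np.array([d[0],-d[1],-d[2]])
    return np.array(f['position']),rot(f['orientation'])@d
def atz(f,px,z):
    p,d=ray(f,px);return p+d*(z-p[2])/d[2]
def proj(f,P):
    c=(np.atleast_2d(P)-np.array(f['position']))@rot(f['orientation']);c=c*[1,-1,-1];u=c@np.array(f['K']).T;return u[:,:2]/u[:,2:]
def tri(a,pa,b,pb):
    p,d=ray(a,pa);q,e=ray(b,pb);d/=np.linalg.norm(d);e/=np.linalg.norm(e)
    s=np.linalg.lstsq(np.stack([d,-e],1),q-p,rcond=None)[0];x,y=p+d*s[0],q+e*s[1]
    return (x+y)/2,np.linalg.norm(x-y)
def save(f,n): cv2.imwrite('pics/'+n,f['color'][:,:,::-1])
E
python3 - <<'E'
from h import *
np.set_printoptions(precision=4,suppress=True)
o=ctrl.observe();print(o)
F={n:grab_frame(n) for n in('scene','side','wrist')}
for n,f in F.items():
    save(f,n+'0.png');print(n,f['position'],f['orientation'],f['K'][0],[k for k in f])
for t in 'carrier stop pot_square pot_round lid_square lid_round stand_square stand_round wedge'.split():
    for n in F:
        r=spot_point(F[n],t);print(t,n,[(np.round(x['centre'],1).tolist(),round(x['p'],2)) for x in r[:3]])
E
cat > /dev/null; python3 -c "
import cv2,numpy as np
" 
```

```text
pics
{'time_s': 0.0, 'qpos': array([-1.3281,  0.088 ,  1.3722, -0.    ,  1.6836, -0.1031]), 'qd': array([-0.0003, -0.0005,  0.0006, -0.0005,  0.0001,  0.0008]), 'joint_torque': array([ -0.0005, -34.0185, -30.2429,   0.0718,   0.0329,  -0.0002]), 'position': array([ 0.1863, -0.5169,  0.2043]), 'tool_rot': array([-0.0011,  0.9851,  0.172 , -0.0001]), 'force': array([ 0.5455, -0.6191,  0.504 ]), 'ft_torque': array([-0.0312, -0.0235, -0.0159]), 'grip_force': 0.0, 'width': 0.0941998323562509}
scene [ 0.536  -1.233   0.6805] [0.858  0.513  0.018  0.0177] [447.9333   0.     318.8415] ['color', 'K', 'position', 'orientation', 'shot']
side [-0.3736  0.2513  1.2271] [-0.5256 -0.1782  0.2687  0.7872] [395.0741   0.     322.2379] ['color', 'K', 'position', 'orientation', 'shot']
wrist [ 0.2498 -0.4945  0.383 ] [ 0.8128 -0.0963  0.0686 -0.5705] [316.9258   0.     316.4893] ['color', 'K', 'position', 'orientation', 'shot']
carrier scene [([344.1, 264.0], 0.86)]
carrier side []
carrier wrist []
stop scene [([351.5, 271.0], 0.61)]
stop side []
stop wrist []
pot_square scene [([343.5, 246.0], 0.57)]
pot_square side [([223.4, 257.9], 0.42)]
pot_square wrist []
pot_round scene [([345.3, 261.3], 0.91), ([231.9, 254.7], 0.67), ([231.3, 279.1], 0.6)]
pot_round side [([386.2, 242.1], 0.76), ([412.3, 229.8], 0.53), ([378.7, 159.0], 0.31)]
pot_round wrist [([135.6, 60.8], 0.96), ([241.4, 76.7], 0.64)]
lid_square scene []
lid_square side [([217.6, 253.4], 0.73)]
lid_square wrist []
lid_round scene [([276.9, 256.9], 0.86)]
lid_round side []
lid_round wrist []
stand_square scene []
stand_square side [([222.2, 254.5], 0.64)]
stand_square wrist []
stand_round scene [([280.8, 267.1], 0.66)]
stand_round side []
stand_round wrist []
wedge scene [([354.2, 282.6], 0.91)]
wedge side []
wedge wrist []
```

View pics/scene0.png

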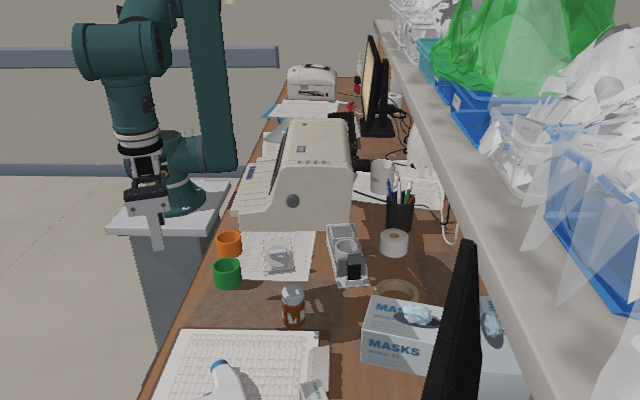

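View pics/side0.png

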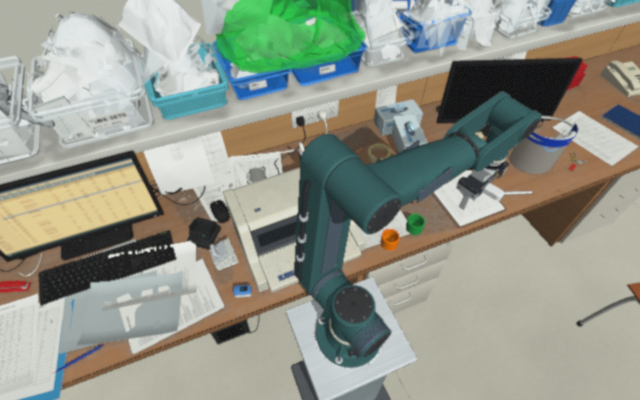

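The scene picture shows the carrier at about (346,255), the round lid on its stand at (278,257), and the green and orange look-alike pots at (228,245) and (228,273). The side picture shows the square stand at about (222,254) beyond the printer. The arm hides the carrier there.

```bash
python3 - <<'E'
from h import *
np.set_printoptions(precision=4,suppress=True)
o=ctrl.observe()
f=grab_frame('scene');s=grab_frame('side');w=grab_frame('wrist')
print('carrier',atz(f,[344.1,264],0),'stop',atz(f,[351.5,271],.006),'potr',atz(f,[345.3,261.3],.006),'pots',atz(f,[343.5,246],.006),'wedge',atz(f,[354.2,282.6],.01))
print('lidr',atz(f,[276.9,256.9],.04),'standr',atz(f,[280.8,267.1],0))
print('lids',atz(s,[217.6,253.4],.04),'stands',atz(s,[222.2,254.5],0))
T=rot(o['tool_rot']);print('tool',T)
print('cam off',T.T@(np.array(w['position'])-o['position']));print(T.T@rot(w['orientation']))
for n in ['label_roll','tape','med_bottle','oximeter','mouse']:
  print(n,[(atz(f,x['centre'],0),x['p']) for x in spot_point(f,n)[:1]],[(atz(s,x['centre'],0),x['p']) for x in spot_point(s,n)[:1]])
E
```

```text
carrier [ 0.5462 -0.318   0.    ] stop [ 0.5641 -0.3537  0.006 ] potr [ 0.5492 -0.3147  0.006 ] pots [ 0.5446 -0.2471  0.006 ] wedge [ 0.5696 -0.4026  0.01  ]
lidr [ 0.3826 -0.3483  0.04  ] standr [ 0.3884 -0.3358  0.    ]
lids [0.4143 0.314  0.04  ] stands [0.4301 0.302  0.    ]
tool [[ 0.9408  0.339   0.    ]
 [ 0.339  -0.9408 -0.0001]
 [ 0.      0.0001 -1.    ]]
cam off [ 0.0674 -0.     -0.1785]
[[ 0.0008  0.972   0.235 ]
 [ 1.     -0.0007 -0.0004]
 [-0.0003  0.235  -0.972 ]]
label_roll [(array([ 0.672, -0.253,  0.   ]), 0.8)] []
tape [] [(array([ 0.6588, -0.4463,  0.    ]), 0.46)]
med_bottle [(array([ 0.44  , -0.5182,  0.    ]), 0.91)] []
oximeter [] [(array([0.2518, 0.2659, 0.    ]), 0.67)]
mouse [(array([0.6124, 0.2267, 0.    ]), 0.48)] [(array([0.6418, 0.2663, 0.    ]), 0.78)]
```

View pics/wrist0.png

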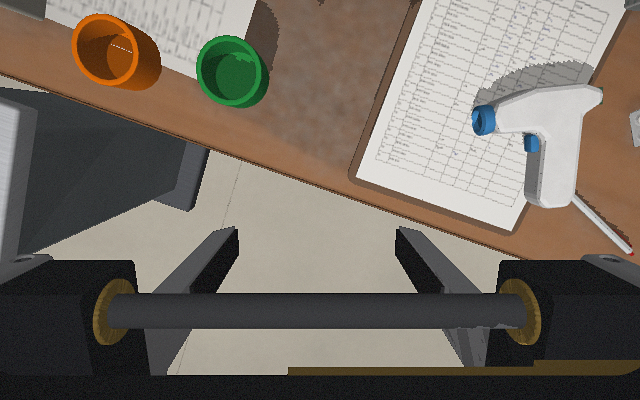

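The wrist picture shows the orange pot at (105,50), the green pot at (232,70) and the desk edge, with nothing of the job. The wrist camera looks towards tool +x. I'll move to a view pose over the round stand and carrier.

```bash
cat >> h.py <<'E'
def D(p,T,wid=None):
    "delta rows from the measured pose to position p, tool matrix T"
    o=ctrl.observe();A=rot(o['tool_rot']);d=A.T@(np.array(p)-o['position']);r=R.from_matrix(A.T@T).as_rotvec()
    print('delta',np.round(d,4).tolist(),np.round(r,3).tolist(),'rows',np.ceil(max(np.linalg.norm(d)/.0625,np.linalg.norm(r)/.188)))
def down(yaw):
    c,s=np.cos(yaw),np.sin(yaw);return np.array([[c,s,0],[s,-c,0],[0,0,-1.]])
E
python3 -m handwheel '[[0.258,-0.085,-0.096,0,0,0.346,0.094],[0.258,-0.085,-0.096,0,0,0.346,0.094],[0.258,-0.085,-0.096,0,0,0.346,0.094],[0.258,-0.085,-0.096,0,0,0.346,0.094],[0.258,-0.085,-0.096,0,0,0.346,0.094],[0.258,-0.085,-0.096,0,0,0.346,0.094]]' 20
python3 - <<'E'
from h import *
np.set_printoptions(precision=4,suppress=True)
w=grab_frame('wrist');f=grab_frame('scene')
for n,q in(('wrist',w),('scene',f)):
  save(q,n+'1.png')
  for t in 'carrier stop pot_square pot_round lid_round stand_round wedge'.split():
    print(t,n,[(np.round(x['centre'],1).tolist(),round(x['p'],2),atz(q,x['centre'],.006)) for x in spot_point(q,t)[:3]])
E
```

```text
time_s: 2.9
position: [0.4024, -0.3487, 0.303]
tool_rot: [0.001, 1.0, 0.002, 0.001]
force: [-0.3, 0.2, -0.9]
width: 0.0939
grip_force: 0.0
carrier wrist []
stop wrist [([327.9, 56.2], 0.76, array([ 0.5634, -0.3647,  0.006 ])), ([303.7, 185.9], 0.35, array([ 0.3799, -0.3303,  0.006 ]))]
pot_square wrist [([243.6, 73.2], 0.88, array([ 0.5406, -0.2464,  0.006 ]))]
pot_round wrist [([295.4, 61.2], 0.74, array([ 0.5567, -0.3194,  0.006 ])), ([347.4, 250.0], 0.7, array([ 0.2758, -0.3999,  0.006 ])), ([272.2, 265.1], 0.62, array([ 0.2492, -0.2787,  0.006 ]))]
lid_round wrist [([308.2, 188.0], 0.92, array([ 0.3766, -0.3371,  0.006 ])), ([247.6, 72.6], 0.59, array([ 0.5414, -0.2521,  0.006 ]))]
stand_round wrist [([303.8, 186.4], 0.59, array([ 0.3791, -0.3304,  0.006 ]))]
wedge wrist [([353.3, 52.9], 0.83, array([ 0.5679, -0.3999,  0.006 ]))]
carrier scene [([346.2, 260.0], 0.78, array([ 0.5515, -0.3091,  0.006 ]))]
stop scene [([353.2, 272.7], 0.6, array([ 0.5681, -0.3603,  0.006 ]))]
pot_square scene [([343.1, 245.9], 0.88, array([ 0.5436, -0.2466,  0.006 ]))]
pot_round scene [([229.9, 252.5], 0.79, array([ 0.2493, -0.2858,  0.006 ])), ([231.4, 280.9], 0.63, array([ 0.2789, -0.401 ,  0.006 ])), ([344.9, 259.6], 0.56, array([ 0.5482, -0.3075,  0.006 ]))]
lid_round scene [([279.8, 258.0], 0.9, array([ 0.3824, -0.3059,  0.006 ]))]
stand_round scene [([279.1, 268.9], 0.96, array([ 0.3864, -0.3511,  0.006 ])), ([391.6, 251.7], 0.55, array([ 0.669 , -0.2693,  0.006 ]))]
wedge scene [([352.8, 283.0], 0.9, array([ 0.5665, -0.3993,  0.006 ]))]
```

View pics/wrist1.png

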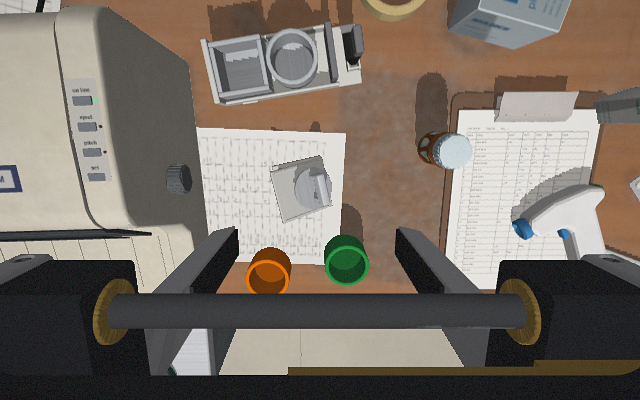

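The wrist picture shows the carrier, with the square pot at (238,70), the round pot at (293,57), the stop at (333,50) and the wedge at (353,45). It also shows the round lid on its stand at (310,187) with the handle at (322,190), the bottle at (452,150), and the look-alikes at (268,270) and (346,258). Next I'll fit models of the stand, lid and pots to the silhouettes.

```bash
cat >> h.py <<'E'
from scipy.optimize import minimize
a=np.linspace(0,2*np.pi,48,endpoint=False)
def cyl(r,z0,z1): return np.array([[r*np.cos(t),r*np.sin(t),z] for t in a for z in(z0,z1)])
def box(x0,x1,y0,y1,z0,z1): return np.array([[x,y,z] for x in(x0,x1) for y in(y0,y1) for z in(z0,z1)])
def Rz(t): return R.from_euler('z',t).as_matrix()
def render(f,parts):
    m=np.zeros((400,640),np.uint8)
    for P in parts:
        h=cv2.convexHull(proj(f,P).astype(np.float32)); cv2.fillConvexPoly(m,np.round(h*256).astype(np.int32),255,cv2.LINE_AA,8)
    return m/255.
def iou(f,parts,reg):
    m=render(f,parts);return np.minimum(m,reg).sum()/np.maximum(m,reg).sum()
def fit(fun,x0,step):
    n=len(x0);s=np.vstack([x0]+[np.array(x0)+np.eye(n)[i]*step[i] for i in range(n)])
    return minimize(fun,x0,method='Nelder-Mead',options=dict(initial_simplex=s,maxiter=400,xatol=1e-4,fatol=1e-5))
STAND=np.array([[x,y,z] for y in(-.04,.04) for x,z in((-.04,0),(.04,0),(.04,.06),(-.04,.0138))])
RT=R.from_euler('y',-np.pi/6).as_matrix()  # lid tilt: z leans to -x
LIDP={'round':[cyl(.0255,0,.008),cyl(.03,.008,.012),box(-.006,.006,-.022,.022,.024,.04)],
 'square':[box(-.0255,.0255,-.0255,.0255,0,.008),box(-.03,.03,-.03,.03,.008,.012),box(-.006,.006,-.022,.022,.024,.04)]}
def lidpose(x,y,yaw,s):
    o=np.array([s*np.cos(np.pi/6),0,.0369+s*.5]);return Rz(yaw)@o+[x,y,0],Rz(yaw)@RT
def standfit(k,F,x0):
    regs=[]
    for f in F:
        l=silhouettes(f,'lid_'+k);s=silhouettes(f,'stand_'+k)
        if not l or not s: print('missing',len(l),len(s));continue
        print('p',l[0]['p'],s[0]['p'],l[0]['centre'],s[0]['centre']);regs.append((f,l[0]['region'],l[0]['region']|s[0]['region']))
    def c(v):
        x,y,w,s=v;p,T=lidpose(*v);L=[P@T.T+p for P in LIDP[k]];S=STAND@Rz(w).T+[x,y,0]
        return -sum(iou(f,L,a)+iou(f,L+[S],b) for f,a,b in regs)/len(regs)/2
    r=fit(c,x0,[.01,.01,.1,.008]);print('fit',r.x,r.fun);return r.x
E
cat > lr.py <<'E'
from h import *
np.set_printoptions(precision=4,suppress=True)
w=grab_frame('wrist');f=grab_frame('scene')
for F in([w],[f],[w,f]): v=standfit('round',F,[.386,-.34,1.8,0])
p,T=lidpose(*v);print(p,T)
for n in('square','round'):
  for q in(w,f):
    z=silhouettes(q,'pot_'+n)
    for r in z:
      c0=atz(q,r['centre'],.045)
      if c0[0]<.45: continue
      P=cyl(.033,.03,.056) if n=='round' else box(-.033,.033,-.033,.033,.03,.056)
      g=lambda v:-iou(q,[P@Rz(v[2] if n=='square' else 0).T+[v[0],v[1],0]],r['region'])
      m=fit(g,[c0[0],c0[1],.16],[.01,.01,.05]);print(n,m.x,m.fun,r['p'])
E
python3 lr.py
```

```text
p 0.79 0.79 [311.9, 185.1] [288.0, 185.1]
fit [ 0.3818 -0.3322  1.735  -0.0102] -0.8552831547138608
p 0.97 0.72 [278.4, 255.7] [272.8, 268.9]
fit [ 0.3788 -0.3218  1.7751 -0.0142] -0.8245717905688039
p 0.79 0.79 [311.9, 185.1] [288.0, 185.1]
p 0.97 0.72 [278.4, 255.7] [272.8, 268.9]
fit [ 0.3811 -0.3304  1.7399 -0.0102] -0.8346266861559367
[ 0.3826 -0.3391  0.0318] [[-0.1458 -0.9857  0.0842]
 [ 0.8537 -0.1683 -0.4929]
 [ 0.5     0.      0.866 ]]
square [ 0.5393 -0.2481  0.1968] -0.6448371670384846 0.74
round [ 0.5523 -0.3174  0.1893] -0.9487914837720328 0.74
round [ 0.5517 -0.3176  0.0845] -0.7090612142341154 0.82
```

```bash
python3 - <<'E'
from h import *
w=grab_frame('wrist');f=grab_frame('scene')
v=[.3811,-.3304,1.7399,-.0102];p,T=lidpose(*v)
out=[]
for q,(x,y) in((w,(190,10)),(f,(220,190))):
  im=cv2.resize(q['color'][y:y+210,x:x+180,::-1],None,fx=2.8,fy=2.8,interpolation=cv2.INTER_CUBIC)[:588,:]
  im=np.ascontiguousarray(im[:, :400] if 0 else im)
  for P,c in [(P@T.T+p,(0,0,255)) for P in LIDP['round']]+[(STAND@Rz(v[2]).T+[v[0],v[1],0],(255,0,0))]+[(cyl(.033,.056,.056)+[.5523,-.3174,0],(0,200,0)),(box(-.033,.033,-.033,.033,.056,.0561)@Rz(.16).T+[.541,-.248,0],(0,200,0))]:
    h=cv2.convexHull(proj(q,P).astype(np.float32))[:,0];cv2.polylines(im,[np.round((h+.5-[x,y])*2.8).astype(np.int32)],True,c,1)
  out.append(cv2.resize(im,(400,466)))
cv2.imwrite('pics/ov1.png',np.hstack(out))
E
```

```text
(no output)
```

View pics/ov1.png

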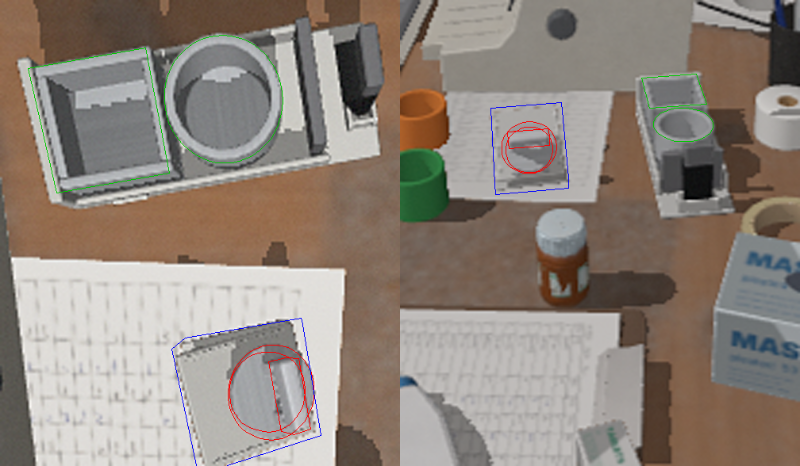

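The overlay matches: the lid outline falls on the disk and bar, and the pot rims lie on the green outlines. Now I'll work out the grasp approach.

```bash
python3 - <<'E'
from h import *
p,T=lidpose(.3811,-.3304,1.7399,-.0102)
G=np.stack([-T[:,1],-T[:,0],-T[:,2]],1)
D(p+T[:,2]*.106,G);print(p+T[:,2]*.016)
E
```

```text
delta [-0.0088, 0.0413, 0.1779] [0.522, -0.044, -0.165] rows 3.0
[ 0.38393305 -0.34699335  0.04565641]
```

```bash
python3 -m handwheel '[[-0.0088,0.0413,0.1779,0.522,-0.044,-0.165,0.06],[-0.0088,0.0413,0.1779,0.522,-0.044,-0.165,0.06],[-0.0088,0.0413,0.1779,0.522,-0.044,-0.165,0.06],[-0.0088,0.0413,0.1779,0.522,-0.044,-0.165,0.06],[-0.0088,0.0413,0.1779,0.522,-0.044,-0.165,0.06]]' 25
python3 - <<'E'
from h import *
p,T=lidpose(.3811,-.3304,1.7399,-.0102)
G=np.stack([-T[:,1],-T[:,0],-T[:,2]],1)
D(p+T[:,2]*.016,G)
w=grab_frame('wrist')
print(np.array(spot_point(w,'lid_round')[0]['centre']),proj(w,p))
save(w,'w2.png')
E
```

```text
time_s: 5.12
position: [0.3919, -0.3914, 0.1245]
tool_rot: [-0.258, 0.963, 0.081, -0.021]
force: [-0.4, -1.2, 0.3]
width: 0.0601
grip_force: 0.0
delta [-0.0005, 0.0003, 0.0908] [0.001, -0.001, -0.0] rows 2.0
[318.2 200.9] [[316.2744957  200.12871125]]
```

View pics/w2.png

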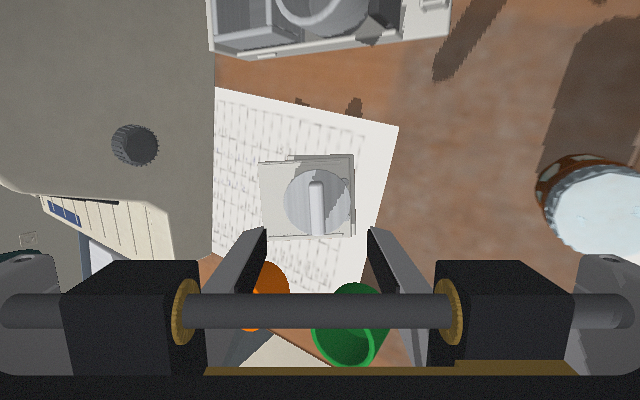

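The wrist picture shows the lid centred at (317,200) between the fingers, with the handle at column 316 upright in the picture and the bottle clear at right. One refinement, then I grasp.

```bash
cat >> h.py <<'E'
def lidtool(k,f,z=.106,tgt=None):
    "fit lid in tool frame (lid z = -tool z), z = lid-z of TCP; returns dx,dy,rot of lid in tool axes"
    o=ctrl.observe();A=rot(o['tool_rot']);r=silhouettes(f,'lid_'+k)[0]
    B=np.stack([-A[:,1],-A[:,0],-A[:,2]],1)
    def c(v): return -iou(f,[P@(B@Rz(v[2])).T+o['position']+A@[v[0],v[1],z] for P in LIDP[k]],r['region'])
    m=fit(c,[0,0,0.],[.004,.004,.1]);print('lid in tool',np.round(m.x,4),m.fun,r['p']);return m.x
E
python3 - <<'E'
from h import *
w=grab_frame('wrist');lidtool('round',w)
E
```

```text
lid in tool [-0.001   0.002   0.1603] -0.8779340240506691 0.59
```

```bash
python3 -m handwheel '[[-0.001,0.001,0.05,0,0,0,0.06],[-0.001,0.001,0.08,0,0,0,0.06],[-0.001,0.001,0.09,0,0,0,0.06],[-0.001,0.001,0.09,0,0,0,0.06],[-0.001,0.001,0.09,0,0,0,0.0],[-0.001,0.001,0.09,0,0,0,0.0],[-0.001,0.001,0.09,0,0,0,0.0],[-0.001,0.001,0.09,0,0,0,0.0],[-0.001,0.001,0.09,0,0,0,0.0],[-0.001,0.001,0.09,0,0,0,0.0]]' 25
```

```text
time_s: 6.58
position: [0.3831, -0.3479, 0.0451]
tool_rot: [-0.258, 0.962, 0.081, -0.022]
force: [0.1, 0.3, -0.1]
width: 0.012
grip_force: 24.8
```

```bash
python3 -m handwheel '[[0,0,-0.05,0,0,0,0],[0,0,-0.1,0,0,0,0],[0,0,-0.13,0,0,0,0],[0,0,-0.13,0,0,0,0]]' 25
python3 - <<'E'
from h import *
D([.552,-.3175,.15],down(.165))
E
```

```text
time_s: 7.08
position: [0.3947, -0.4139, 0.1594]
tool_rot: [-0.255, 0.963, 0.081, -0.02]
force: [-1.0, 0.7, -0.7]
width: 0.012
grip_force: 24.8
delta [0.1712, -0.0549, 0.0425] [-0.518, -0.001, 0.003] rows 3.0
```

```bash
python3 -m handwheel '[[0.1712,-0.0549,0.0425,-0.518,-0.001,0.003,0],[0.1712,-0.0549,0.0425,-0.518,-0.001,0.003,0],[0.1712,-0.0549,0.0425,-0.518,-0.001,0.003,0],[0.1712,-0.0549,0.0425,-0.518,-0.001,0.003,0],[0.1712,-0.0549,0.0425,-0.518,-0.001,0.003,0]]' 25
python3 - <<'E'
from h import *
np.set_printoptions(precision=4,suppress=True)
w=grab_frame('wrist');s=grab_frame('scene');sd=grab_frame('side')
o=ctrl.observe();print(o['position'],o['tool_rot'],o['force'])
for n in('square','round'):
  for q in(w,s,sd):
    for r in silhouettes(q,'pot_'+n):
      c0=atz(q,r['centre'],.045)
      if c0[0]<.45: continue
      P=cyl(.033,.03,.056) if n=='round' else box(-.033,.033,-.033,.033,.03,.056)
      g=lambda v:-iou(q,[P@Rz(v[2] if n=='square' else 0).T+[v[0],v[1],0]],r['region'])
      m=fit(g,[c0[0],c0[1],.16],[.01,.01,.05]);print(q['shot'],n,m.x,m.fun,r['p'])
out=[]
for q,(x,y) in((w,(160,0)),(s,(270,190))):
  im=cv2.resize(q['color'][y:y+260 if q is w else y+120,x:x+(300 if q is w else 138),::-1],(400,347),interpolation=cv2.INTER_CUBIC);out.append(im)
cv2.imwrite('pics/ov3.png',np.hstack(out))
E
```

```text
time_s: 7.7
position: [0.5503, -0.314, 0.1463]
tool_rot: [-0.004, 0.996, 0.084, -0.003]
force: [-0.6, -0.3, -0.7]
width: 0.012
grip_force: 24.8
[ 0.5497 -0.3171  0.1471] [-0.0032  0.9967  0.0814 -0.002 ] [ 0.4331  0.5117 -0.2283]
15 square [ 0.5445 -0.2512  0.1584] -0.9027064362804327 0.88
16 square [ 0.5404 -0.243   0.0842] -0.6736324858825524 0.66
15 round [ 0.5562 -0.3164  0.2049] -0.4168488848911567 0.55
16 round [ 0.5513 -0.3111  0.1748] -0.6427533976553585 0.86
```

View pics/ov3.png

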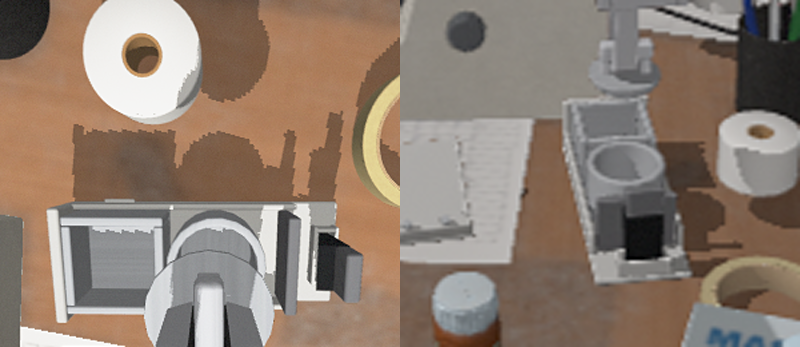

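The wrist view shows the carrier lined up with the picture axes, so the tool yaw equals the carrier yaw. The lid is level above and slightly in front of the round pot, whose rim is at about (215,215)–(265,260) in the crop. I'll measure lid against pot in this one camera.

```bash
cat >> h.py <<'E'
def potfit(q,n,hide=None,yaw=.163):
    best=None
    for r in silhouettes(q,'pot_'+n):
      c0=atz(q,r['centre'],.045)
      if c0[0]<.45: continue
      P=cyl(.033,.03,.056) if n=='round' else box(-.033,.033,-.033,.033,.03,.056)
      H=cyl(.027,.056,.0561) if n=='round' else box(-.027,.027,-.027,.027,.056,.0561)
      k=np.ones((400,640)) if hide is None else 1-hide
      def g(v):
        m=render(q,[P@Rz(yaw).T+[v[0],v[1],0]])*k;a=r['region']*k
        return -np.minimum(m,a).sum()/np.maximum(m,a).sum()
      m=fit(g,[c0[0],c0[1]],[.01,.01]);print('pot',n,np.round(m.x,4),m.fun,r['p'])
      best=best if best is not None else m.x
    return best
def held(q,k,z=.016):
    o=ctrl.observe();A=rot(o['tool_rot']);B=np.stack([-A[:,1],-A[:,0],-A[:,2]],1)
    r=silhouettes(q,'lid_'+k)
    r=[x for x in r if np.hypot(*(np.array(x['centre'])-proj(q,o['position'])[0]))<90][0]['region']
    FL=LIDP[k][:2]
    def c(v):
        m=render(q,[P@B.T+o['position']+A@[v[0],v[1],z] for P in FL]);rr=r.copy();lim=int(proj(q,o['position'])[0,1])-5;m[lim:]=0;rr[lim:]=0
        return -np.minimum(m,rr).sum()/np.maximum(m,rr).sum()
    m=fit(c,[0,0],[.004,.004]);print('held',np.round(m.x,4),m.fun)
    C=o['position']+A@[m.x[0],m.x[1],z];hide=np.clip(cv2.dilate(render(q,[P@B.T+o['position']+A@[m.x[0],m.x[1],z] for P in LIDP[k]]),np.ones((7,7))),0,1)
    hide[int(proj(q,o['position'])[0,1]):]=1
    return C,hide
E
python3 - <<'E'
from h import *
np.set_printoptions(precision=4,suppress=True)
w=grab_frame('wrist');C,h=held(w,'round');print('lid',C);print(ctrl.observe()['position'])
c=potfit(w,'round',h);c=potfit(w,'square',h)
w2=grab_frame('wrist');C,h=held(w2,'round');print('lid',C);potfit(w2,'round',h)
E
```

```text
held [0.0006 0.0004] -0.9124488390854604
lid [ 0.5515 -0.3165  0.1324]
[ 0.551  -0.3161  0.1484]
pot round [ 0.5545 -0.3168] -0.9391181751321516 0.75
pot square [ 0.5446 -0.2516] -0.9767402589568668 0.89
held [0.0006 0.0002] -0.9085072607616097
lid [ 0.5518 -0.3156  0.1325]
pot round [ 0.5549 -0.3166] -0.9384375535336337 0.94
```

```bash
python3 -m handwheel '[[0.003,0.0012,0.05,0,0,0,0],[0.003,0.0012,0.067,0,0,0,0],[0.003,0.0012,0.067,0,0,0,0],[0.003,0.0012,0.071,0,0,0,0],[0.003,0.0012,0.075,0,0,0,0],[0.003,0.0012,0.078,0,0,0,0]]' 25
python3 - <<'E'
from h import *
o=ctrl.observe();print(o['position'],o['force'],o['ft_torque'])
E
```

```text
time_s: 9.25
position: [0.5546, -0.3162, 0.0712]
tool_rot: [-0.002, 0.997, 0.083, -0.0]
force: [0.0, -0.0, -0.7]
width: 0.0118
grip_force: 24.8
[ 0.55463434 -0.31615097  0.07119331] [ 0.03672145 -0.0412418  -0.70616758] [ 0.00369141  0.0283225  -0.02154427]
```

```bash
python3 -m handwheel '[[0,0,0.003,0,0,0,0],[0,0,0.005,0,0,0,0],[0,0,0.007,0,0,0,0],[0,0,0.008,0,0,0,0]]' 25; python3 -c "
from h import *
o=ctrl.observe();print(o['position'],o['force'],o['ft_torque'])"
```

```text
time_s: 9.75
position: [0.5546, -0.3164, 0.0635]
tool_rot: [-0.002, 0.997, 0.083, -0.0]
force: [-1.9, -0.6, 5.8]
width: 0.0113
grip_force: 24.9
[ 0.55463762 -0.31644961  0.06350147] [-1.89412538 -0.58942108  5.79205816] [-0.16484084  0.20920946  0.01505968]
```

```bash
python3 -m handwheel '[[0,0,0,0,0,0,0.04],[0,0,0,0,0,0,0.04],[0,0,0,0,0,0,0.04],[0,0,-0.03,0,0,0,0.04],[0,0,-0.09,0,0,0,0.04],[0,0,-0.12,0,0,0,0.04]]' 25
python3 - <<'E'
from h import *
np.set_printoptions(precision=4,suppress=True)
w=grab_frame('wrist');s=grab_frame('scene');sd=grab_frame('side')
print(ctrl.observe()['position'])
print([(x['centre'],x['p'],atz(w,x['centre'],.048)) for x in spot_point(w,'lid_round')])
print([(x['centre'],x['p'],atz(sd,x['centre'],.03)) for x in spot_point(sd,'lid_square')],[x['p'] for x in silhouettes(sd,'stand_square')])
im=np.hstack([cv2.resize(w['color'][0:260,160:460,::-1],(400,347)),cv2.resize(s['color'][190:310,270:408,::-1],(400,347),interpolation=cv2.INTER_CUBIC)])
cv2.imwrite('pics/ov4.png',im)
E
```

```text
time_s: 10.5
position: [0.5556, -0.3169, 0.1863]
tool_rot: [-0.001, 0.997, 0.083, 0.001]
force: [-0.2, 0.8, 0.4]
width: 0.04
grip_force: 0.0
[ 0.5554 -0.3168  0.1844]
[([319.3, 192.6], 0.56, array([ 0.5564, -0.3196,  0.048 ]))]
[([220.2, 250.7], 0.81, array([0.4282, 0.3035, 0.03  ]))] [0.92]
```

View pics/ov4.png

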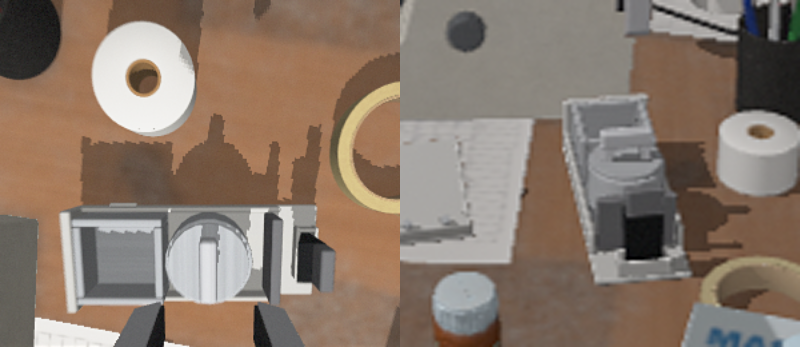

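The round lid sits flat and centred on the round pot, at (208,258) in the wrist crop, and the scene crop agrees. Now I cross over the printer to the square stand.

```bash
python3 -m handwheel '[[0,0,-0.06,0,0,0,0.06],[0,0,-0.115,0,0,0,0.06],[-0.002,-0.06,-0.115,0,0,0.05,0.06],[-0.025,-0.619,-0.115,0,0,0.163,0.06],[-0.025,-0.619,-0.115,0,0,0.163,0.06],[-0.025,-0.619,-0.115,0,0,0.163,0.06],[-0.025,-0.619,-0.115,0,0,0.163,0.06],[-0.025,-0.619,-0.115,0,0,0.163,0.06],[-0.025,-0.619,-0.115,0,0,0.163,0.06],[-0.025,-0.619,-0.115,0,0,0.163,0.06],[-0.025,-0.619,-0.115,0,0,0.163,0.06],[-0.025,-0.619,-0.115,0,0,0.163,0.06],[-0.025,-0.619,-0.115,0,0,0.163,0.06],[-0.025,-0.619,-0.115,0,0,0.163,0.06],[-0.025,-0.619,-0.115,0,0,0.163,0.06]]'
cat > sq.py <<'E'
from h import *
np.set_printoptions(precision=4,suppress=True)
w=grab_frame('wrist');s=grab_frame('side')
v=min((standfit('square',[w],[.43,.30,y0,-.01]) for y0 in(-1.35,-1.75)),key=lambda v:0)
standfit('square',[w,s],v)
p,T=lidpose(*v);G=np.stack([T[:,1],T[:,0],-T[:,2]],1);print(p)
D(p+T[:,2]*.106,G)
q,(x,y)=w,(160,20)
im=cv2.resize(q['color'][y:y+250,x:x+320,::-1],None,fx=2.4,fy=2.4,interpolation=cv2.INTER_CUBIC)
for P,c in [(P@T.T+p,(0,0,255)) for P in LIDP['square']]+[(STAND@Rz(v[2]).T+[v[0],v[1],0],(255,0,0))]:
    h=cv2.convexHull(proj(q,P).astype(np.float32))[:,0];cv2.polylines(im,[np.round((h+.5-[x,y])*2.4).astype(np.int32)],True,c,1)
cv2.imwrite('pics/sq.png',im)
E
python3 sq.py
```

```text
time_s: 12.68
position: [0.4283, 0.288, 0.2999]
tool_rot: [-0.002, 1.0, 0.0, -0.002]
force: [-0.4, 0.1, 1.3]
width: 0.0602
grip_force: 0.0
p 0.78 0.57 [305.6, 181.7] [327.6, 179.0]
fit [ 0.4191  0.2985 -1.5384 -0.0055] -0.891831425804684
p 0.78 0.57 [305.6, 181.7] [327.6, 179.0]
fit [ 0.4192  0.2984 -1.5419 -0.0057] -0.891969298999467
p 0.78 0.57 [305.6, 181.7] [327.6, 179.0]
p 0.6 0.8 [216.2, 251.5] [226.9, 258.3]
fit [ 0.419   0.2985 -1.5539 -0.0055] -0.7886605408818133
[0.4189 0.3033 0.0342]
delta [-0.0101, -0.0662, 0.1751] [-0.529, 0.01, -0.028] rows 3.0
```

View pics/sq.png

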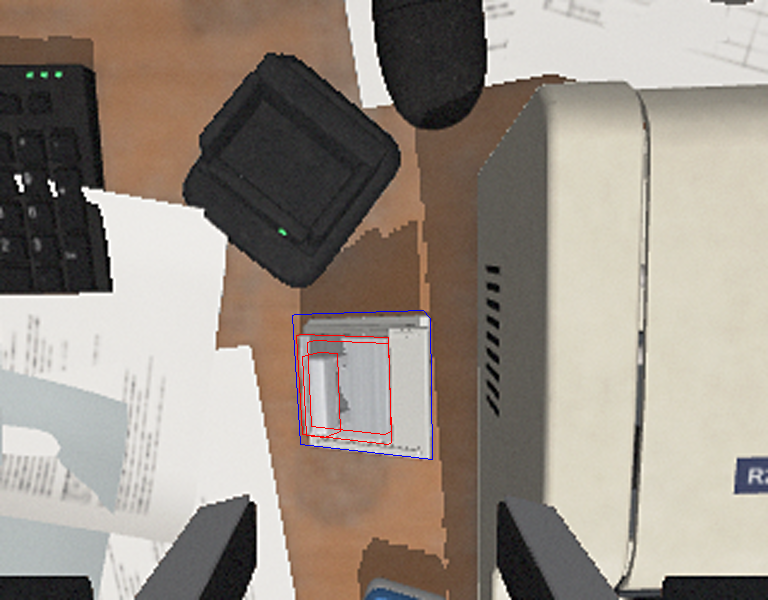

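The overlay matches the square stand and lid, with the handle at crop (325,392). The black box and mouse behind are clear of the gripper. Moving to the approach pose.

```bash
python3 -m handwheel '[[-0.0101,-0.0662,0.1751,-0.529,0.01,-0.028,0.06],[-0.0101,-0.0662,0.1751,-0.529,0.01,-0.028,0.06],[-0.0101,-0.0662,0.1751,-0.529,0.01,-0.028,0.06],[-0.0101,-0.0662,0.1751,-0.529,0.01,-0.028,0.06],[-0.0101,-0.0662,0.1751,-0.529,0.01,-0.028,0.06]]' 25
python3 - <<'E'
from h import *
p,T=lidpose(.4192,.2984,-1.5419,-.0057)
G=np.stack([T[:,1],T[:,0],-T[:,2]],1)
D(p+T[:,2]*.016,G);w=grab_frame('wrist');lidtool('square',w)
E
```

```text
time_s: 13.8
position: [0.4175, 0.3566, 0.1265]
tool_rot: [0.259, 0.966, 0.016, 0.005]
force: [0.2, 0.3, 1.0]
width: 0.0605
grip_force: 0.0
delta [-0.0002, -0.0002, 0.0907] [0.001, -0.002, 0.003] rows 2.0
lid in tool [-0.0007 -0.0004 -0.023 ] -0.898538566752292 0.75
```

```bash
python3 -m handwheel '[[-0.0005,0,0.05,0,0,0.01,0.06],[-0.0005,0,0.08,0,0,0.01,0.06],[-0.0005,0,0.0905,0,0,0.01,0.06],[-0.0005,0,0.0905,0,0,0.01,0.06],[-0.0005,0,0.0905,0,0,0.01,0.0],[-0.0005,0,0.0905,0,0,0.01,0.0],[-0.0005,0,0.0905,0,0,0.01,0.0],[-0.0005,0,0.0905,0,0,0.01,0.0],[-0.0005,0,0.0905,0,0,0.01,0.0],[-0.0005,0,0.0905,0,0,0.01,0.0],[-0.0005,0,0.04,0,0,0.01,0],[-0.0005,0,-0.02,0,0,0.01,0],[-0.0005,0,-0.05,0,0,0.01,0]]' 25
python3 - <<'E'
from h import *
D([.43,.288,.33],down(0.1)); 
E
```

```text
time_s: 15.52
position: [0.4163, 0.3836, 0.1719]
tool_rot: [0.257, 0.966, 0.011, 0.007]
force: [0.5, -0.8, -1.9]
width: 0.0118
grip_force: 25.0
delta [0.0126, 0.1618, -0.0895] [0.52, 0.012, -0.076] rows 3.0
```

```bash
python3 - <<'E'
from h import *
D([.43,.25,.33],down(.5))
E
```

```text
delta [0.0117, 0.1947, -0.0706] [0.512, 0.116, -0.467] rows 4.0
```

```bash
python3 -m handwheel '[[0,0.02,-0.06,0.1,0.02,-0.09,0],[0.0117,0.1947,-0.0706,0.512,0.116,-0.467,0],[0.0117,0.1947,-0.0706,0.512,0.116,-0.467,0],[0.0117,0.1947,-0.0706,0.512,0.116,-0.467,0],[0.0117,0.1947,-0.0706,0.512,0.116,-0.467,0],[0.0117,0.1947,-0.0706,0.512,0.116,-0.467,0],[0.0117,0.1947,-0.0706,0.512,0.116,-0.467,0]]' 25
python3 - <<'E'
from h import *
D([.5445,-.2516,.32],down(1.733));print(ctrl.observe()['qpos'])
E
```

```text
time_s: 16.4
position: [0.4291, 0.25, 0.3258]
tool_rot: [0.002, 0.969, 0.248, -0.004]
force: [-0.0, 0.5, -1.2]
width: 0.0118
grip_force: 25.0
delta [-0.1402, 0.4952, 0.0079] [-0.003, 0.008, -1.231] rows 9.0
[ 0.41512106 -0.01795472  1.24241646 -0.00282129  1.92499224  1.48293883]
```

```bash
python3 -m handwheel '[[-0.1402,0.4952,0.006,0,0,-1.231,0],[-0.1402,0.4952,0.006,0,0,-1.231,0],[-0.1402,0.4952,0.006,0,0,-1.231,0],[-0.1402,0.4952,0.006,0,0,-1.231,0],[-0.1402,0.4952,0.006,0,0,-1.231,0],[-0.1402,0.4952,0.006,0,0,-1.231,0],[-0.1402,0.4952,0.006,0,0,-1.231,0],[-0.1402,0.4952,0.006,0,0,-1.231,0],[-0.1402,0.4952,0.006,0,0,-1.231,0],[-0.1402,0.4952,0.006,0,0,-1.231,0],[-0.1402,0.4952,0.006,0,0,-1.231,0],[-0.1402,0.4952,0.08,0,0,-1.231,0],[-0.1402,0.4952,0.14,0,0,-1.231,0],[-0.1402,0.4952,0.15,0,0,-1.231,0],[-0.1402,0.4952,0.15,0,0,-1.231,0]]' 25
python3 - <<'E'
from h import *
np.set_printoptions(precision=4,suppress=True)
w=grab_frame('wrist');save(w,'w5.png')
C,h=held(w,'square');print('lid',C);print(ctrl.observe()['position'],ctrl.observe()['tool_rot'])
potfit(w,'square',h);lidtool('square',w,.016)
print(proj(w,[C,[.5445,-.2516,.056]]))
E
```

```text
time_s: 18.27
position: [0.5437, -0.2523, 0.1795]
tool_rot: [-0.0, 0.648, 0.762, -0.003]
force: [0.1, -0.7, 0.4]
width: 0.012
grip_force: 25.0
held [ 0.0017 -0.0013] -0.879246155887985
lid [ 0.5432 -0.2521  0.1661]
[ 0.5453 -0.2541  0.1834] [ 0.0033  0.648   0.7616 -0.0019]
pot square [ 0.5432 -0.2536] -0.9603173194894212 0.81
lid in tool [ 0.0041 -0.0014  0.0239] -0.6026985207838083 0.89
[[316.2468 233.0444]
 [318.2916 195.1236]]
```

```bash
python3 -m handwheel '[[0,0,0.05,0,0,0,0],[0,0,0.07,0,0,0,0],[0,0,0.07,0,0,0,0],[0,0,0.07,0,0,0,0]]' 25
python3 - <<'E'
from h import *
np.set_printoptions(precision=4,suppress=True)
d=[]
for i in range(4):
  w=grab_frame('wrist');C,h=held(w,'square');p=potfit(w,'square',h);d.append(np.r_[p-C[:2],C])
print(np.mean(d,0),np.std(d,0));y=ctrl.observe()['tool_rot'];A=rot(y);print(A.T@np.r_[np.mean(d,0)[:2],0],np.arctan2(A[1,0],A[0,0]))
r=[x for x in silhouettes(w,'pot_square')][0]['region']
k=1-h;P=box(-.033,.033,-.033,.033,.03,.056)
def g(v):
  m=render(w,[P@Rz(v[2]).T+[v[0],v[1],0]])*k;a=r*k
  return -np.minimum(m,a).sum()/np.maximum(m,a).sum()
m=fit(g,[p[0],p[1],.163],[.003,.003,.04]);print(m.x,m.fun)
E
```

```text
time_s: 18.98
position: [0.5447, -0.2552, 0.1124]
tool_rot: [0.003, 0.649, 0.761, -0.002]
force: [-0.3, -0.0, -0.9]
width: 0.0122
grip_force: 25.0
held [ 0.     -0.0002] -0.9135068598120175
pot square [ 0.5434 -0.2538] -0.968735563082992 0.7
held [-0.0004  0.0001] -0.9172363126346194
pot square [ 0.5432 -0.2534] -0.9625710120741549 0.65
held [-0.0003 -0.0001] -0.9252889982034175
pot square [ 0.5434 -0.2534] -0.9631893475559885 0.63
held [0. 0.] -0.0
pot square [ 0.5432 -0.254 ] -0.9454962448796124 0.74
[-0.0006  0.0013  0.5439 -0.2549  0.095 ] [0.0005 0.0006 0.0006 0.0004 0.0011]
[ 0.0014 -0.0004 -0.    ] 1.7304106480595889
[ 0.5436 -0.2541  0.1767] -0.9488082075872386
```

```bash
python3 -m handwheel '[[0.0014,-0.0003,0.03,0,0,0,0],[0.0014,-0.0003,0.036,0,0,0,0],[0.0014,-0.0003,0.04,0,0,0,0],[0.0014,-0.0003,0.043,0,0,0,0],[0.0014,-0.0003,0.045,0,0,0,0]]' 25; python3 -c "
from h import *
o=ctrl.observe();print(o['position'],o['force'],o['ft_torque'])"
```

```text
time_s: 20.25
position: [0.5432, -0.2531, 0.065]
tool_rot: [0.001, 0.648, 0.761, -0.002]
force: [-0.1, 1.1, -0.2]
width: 0.0119
grip_force: 25.0
[ 0.54318668 -0.25308239  0.06497239] [-0.13402851  1.09521864 -0.1635089 ] [ 0.24504152 -0.06425922  0.02966432]
```

```bash
python3 -m handwheel '[[0,0,0.001,0,0,0,0],[0,0,0.002,0,0,0,0],[0,0,0.003,0,0,0,0]]' 25; python3 -c "
from h import *
o=ctrl.observe();print(o['position'],o['force'],o['ft_torque'])"
```

```text
time_s: 20.62
position: [0.5428, -0.2531, 0.0629]
tool_rot: [0.001, 0.648, 0.761, -0.002]
force: [-2.4, 2.8, 7.3]
width: 0.0119
grip_force: 25.0
[ 0.54281909 -0.25312777  0.0628733 ] [-2.42550771  2.79508685  7.30731475] [0.53260336 0.40063968 0.00545085]
```

Seated: force rises at the expected height. Releasing and lifting, then a check of both lids in numbers.

```bash
python3 -m handwheel '[[0,0,0,0,0,0,0.04],[0,0,0,0,0,0,0.04],[0,0,0,0,0,0,0.04],[0,0,-0.03,0,0,0,0.04],[0,0,-0.09,0,0,0,0.04],[0,0,-0.15,0,0,0,0.04],[0,0,-0.2,0,0,0,0.04]]' 25
python3 - <<'E'
from h import *
D([.53,-.38,.25],down(.163))
E
```

```text
time_s: 21.5
position: [0.5434, -0.2525, 0.2642]
tool_rot: [0.001, 0.649, 0.761, -0.002]
force: [0.1, -0.6, 0.4]
width: 0.0403
grip_force: 0.0
delta [-0.1237, -0.0334, 0.015] [0.003, 0.006, 1.567] rows 9.0
```

```bash
python3 -m handwheel '[[-0.1237,-0.0334,0.015,0,0,1.567,0.04],[-0.1237,-0.0334,0.015,0,0,1.567,0.04],[-0.1237,-0.0334,0.015,0,0,1.567,0.04],[-0.1237,-0.0334,0.015,0,0,1.567,0.04],[-0.1237,-0.0334,0.015,0,0,1.567,0.04],[-0.1237,-0.0334,0.015,0,0,1.567,0.04],[-0.1237,-0.0334,0.015,0,0,1.567,0.04],[-0.1237,-0.0334,0.015,0,0,1.567,0.04],[-0.1237,-0.0334,0.015,0,0,1.567,0.04],[-0.1237,-0.0334,0.015,0,0,1.567,0.04],[-0.1237,-0.0334,0.015,0,0,1.567,0.04]]' 25
cat > wd.py <<'E'
from h import *
np.set_printoptions(precision=4,suppress=True)
LB=box(-.015,.015,-.005,.005,.055,.08)
for i in range(2):
  w=grab_frame('wrist');o=ctrl.observe();A=rot(o['tool_rot']);yaw=np.arctan2(A[1,0],A[0,0]);print(o['position'],yaw)
  for t,z in(('wedge',.006),('stop',.006),('lid_round',.048),('lid_square',.048)):
    print(t,[(x['centre'],x['p'],atz(w,x['centre'],z)) for x in spot_point(w,t)[:2]])
  WG=[LB,np.array([[x,y,z] for x in(-.015,.015) for y,z in((-.005,.02),(-.005,.054),(.0155,.054),(.007,.02))])]
  r=silhouettes(w,'wedge')[0]
  m=fit(lambda v:-iou(w,[P@Rz(yaw).T+[v[0],v[1],.006] for P in WG],r['region']),atz(w,r['centre'],.05)[:2],[.006,.006]);print('wedge fit',m.x,m.fun)
  r=silhouettes(w,'stop')[0]
  S=box(-.033,.033,-.004,.004,.0,.05)
  m=fit(lambda v:-iou(w,[S@Rz(yaw).T+[v[0],v[1],.006]],r['region']),atz(w,r['centre'],.05)[:2],[.006,.006]);print('stop fit',m.x,m.fun)
  for k in('round','square'):
    r=silhouettes(w,'lid_'+k)[0]
    Q=LIDP[k][1:]; y2=yaw+(np.pi/2 if k=='square' else 0);Q=[Q[0],Q[1]]
    m=fit(lambda v:-iou(w,[P@Rz(y2-np.pi/2+np.pi/2*(1)).T+[v[0],v[1],.048] for P in ([Q[0],Q[1]@Rz(np.pi/2).T])],r['region']),atz(w,r['centre'],.07)[:2],[.006,.006]);print(k,'lid fit',m.x,m.fun)
save(w,'w6.png')
E
python3 wd.py
```

```text
time_s: 22.88
position: [0.5298, -0.3799, 0.2469]
tool_rot: [0.002, 0.997, 0.082, -0.002]
force: [0.5, -0.0, -0.2]
width: 0.0398
grip_force: 0.0
[ 0.5298 -0.3798  0.247 ] 0.16412914482356455
wedge [([332.9, 151.7], 0.56, array([ 0.5654, -0.3969,  0.006 ]))]
stop [([311.0, 152.9], 0.69, array([ 0.5591, -0.3688,  0.006 ]))]
lid_round [([265.9, 152.9], 0.59, array([ 0.5542, -0.3162,  0.048 ]))]
lid_square [([210.4, 153.1], 0.77, array([ 0.5432, -0.2517,  0.048 ])), ([404.1, 252.3], 0.56, array([ 0.458 , -0.5062,  0.048 ]))]
wedge fit [ 0.5685 -0.3959] -0.870101303874965
stop fit [ 0.5618 -0.3669] -0.7861708853349567Traceback (most recent call last):
  File "wd.py", line 15, in <module>
    r=silhouettes(w,'lid_'+k)[0]
      ~~~~~~~~~~~~~~~~~~~~~~~^^^
IndexError: list index out of range
```

```bash
python3 - <<'E'
from h import *
w=grab_frame('wrist');A=down(.163)
WG=[box(-.015,.015,-.005,.005,.055,.08),np.array([[x,y,z] for x in(-.015,.015) for y,z in((-.005,.02),(-.005,.054),(.0155,.054),(.007,.02))])]
g=silhouettes(w,'wedge')[0]['region']
m=fit(lambda v:-iou(w,[P@Rz(.163).T+[v[0],v[1],.006] for P in WG],g),[.568,-.396],[.004,.004]);print(m.x,m.fun)
print(spot_point(w,'lid_round')[0],spot_point(w,'lid_square')[0])
D([.5685,-.3962,.11],A)
E
```

```text
[ 0.56858371 -0.39615188] -0.8931648998893371
{'centre': [267.2, 153.0], 'p': 0.64} {'centre': [215.6, 152.1], 'p': 0.74}
delta [0.0359, 0.0219, 0.1371] [0.004, 0.003, 0.0] rows 3.0
```

```bash
python3 -m handwheel '[[0.0359,0.0219,0.05,0,0,0,0.03],[0.0359,0.0219,0.1,0,0,0,0.03],[0.0359,0.0219,0.137,0,0,0,0.03],[0.0359,0.0219,0.137,0,0,0,0.03],[0.0359,0.0219,0.137,0,0,0,0.03]]' 25
python3 - <<'E'
from h import *
w=grab_frame('wrist');A=down(.163)
WG=[box(-.015,.015,-.005,.005,.055,.08),np.array([[x,y,z] for x in(-.015,.015) for y,z in((-.005,.02),(-.005,.054),(.0155,.054),(.007,.02))])]
g=silhouettes(w,'wedge');print(len(g),g[0]['centre'],g[0]['p']);g=g[0]['region'].copy();g[225:]=0
def c(v):
  m=render(w,[P@Rz(.163).T+[v[0],v[1],.006] for P in WG]);m[225:]=0
  return -np.minimum(m,g).sum()/np.maximum(m,g).sum()
m=fit(c,[.568,-.396],[.004,.004]);print(m.x,m.fun);D([.5685,-.3962,.0635],A)
print(proj(w,[[.5685,-.3962,.086]]))
E
```

```text
time_s: 24.1
position: [0.5692, -0.3968, 0.1123]
tool_rot: [0.003, 0.997, 0.082, -0.0]
force: [0.2, -0.4, 0.4]
width: 0.0301
grip_force: 0.0
1 [310.7, 215.3] 0.94
[ 0.56687335 -0.39567493] -0.8530693132220539
delta [-0.0011, -0.0016, 0.0502] [0.008, -0.0, 0.0] rows 1.0
[[314.9506669  227.88113123]]
```

```bash
python3 -m handwheel '[[-0.001,-0.001,0.03,0,0,0,0.03],[-0.001,-0.001,0.044,0,0,0,0.03],[-0.001,-0.001,0.047,0,0,0,0.03],[-0.001,-0.001,0.047,0,0,0,0.03],[-0.001,-0.001,0.047,0,0,0,0.0],[-0.001,-0.001,0.047,0,0,0,0.0],[-0.001,-0.001,0.047,0,0,0,0.0],[-0.001,-0.001,0.047,0,0,0,0.0]]' 50; python3 -c "
from h import *
o=ctrl.observe();print(o['position'],o['force'],o['ft_torque'])"
```

```text
time_s: 25.2
position: [0.5675, -0.3958, 0.0638]
tool_rot: [0.002, 0.997, 0.082, -0.001]
force: [-0.4, -0.5, 2.4]
width: 0.0096
grip_force: 50.0
[ 0.56748966 -0.39581696  0.06384666] [-0.43812859 -0.45578296  2.38643571] [-0.04128671 -0.0218665  -0.00102598]
```

```bash
python3 -m handwheel '[[0,0,-0.05,0,0,0,0],[0,0,-0.09,0,0,0,0],[0,-0.03,-0.09,0,0,0,0],[0,-0.0415,-0.09,0,0,0,0],[0,-0.0415,-0.09,0,0,0,0],[0,-0.0415,-0.07,0,0,0,0],[0,-0.0415,-0.06,0,0,0,0],[0,-0.0415,-0.06,0,0,0,0]]' 50
python3 - <<'E'
from h import *
np.set_printoptions(precision=4,suppress=True)
o=ctrl.observe();print(o['position'],o['force'])
w=grab_frame('wrist');s=grab_frame('scene')
for n,f in(('w',w),('s',s)):
  for t,z in(('stop',.006),('lid_round',.048),('lid_square',.048),('pot_round',.006),('wedge',.036)):
    print(n,t,[(x['centre'],x['p'],atz(f,x['centre'],z)) for x in spot_point(f,t)[:1]])
for z in silhouettes(w,'stop')[:1]:
  for lo in(.0,.03):
    S=box(-.033,.033,-.004,.004,lo,.05)
    m=fit(lambda v:-iou(w,[S@Rz(.163).T+[v[0],v[1],.006]],z['region']),[.562,-.368],[.004,.004])
    print('stop',m.x,m.fun,z['p'],'tool-y of TCP to stop',(rot(o['tool_rot']).T@(np.r_[m.x,0]-o['position']))[:2])
cv2.imwrite('pics/w7.png',np.hstack([cv2.resize(w['color'][80:280,200:430,::-1],(400,348)),cv2.resize(s['color'][210:300,310:413,::-1],(400,348),interpolation=cv2.INTER_CUBIC)]))
E
```

```text
time_s: 26.2
position: [0.5597, -0.3543, 0.1206]
tool_rot: [0.001, 0.997, 0.081, -0.003]
force: [-0.8, -0.2, -1.7]
width: 0.0095
grip_force: 50.0
[ 0.5597 -0.3543  0.1206] [-0.821  -0.2376 -1.672 ]
w stop [([329.6, 198.3], 0.7, array([ 0.5606, -0.367 ,  0.006 ]))]
w lid_round [([270.5, 207.6], 0.78, array([ 0.5546, -0.3172,  0.048 ]))]
w lid_square [([192.0, 212.7], 0.57, array([ 0.5398, -0.2541,  0.048 ]))]
w pot_round []
w wedge [([316.5, 212.4], 0.81, array([ 0.5533, -0.3556,  0.036 ]))]
s stop [([349.8, 270.2], 0.81, array([ 0.56  , -0.3507,  0.006 ]))]
s lid_round [([349.9, 248.8], 0.67, array([ 0.5598, -0.3201,  0.048 ]))]
s lid_square [([346.4, 232.0], 0.66, array([ 0.5516, -0.2439,  0.048 ]))]
s pot_round [([230.8, 279.6], 0.73, array([ 0.2764, -0.3962,  0.006 ]))]
s wedge [([350.6, 250.6], 0.87, array([ 0.5619, -0.3106,  0.036 ]))]
stop [ 0.5611 -0.3667] -0.6422579505780387 0.73 tool-y of TCP to stop [0.0002 0.0124]
stop [ 0.5649 -0.3659] -0.7057367195131116 0.73 tool-y of TCP to stop [0.0041 0.0122]
```

```bash
python3 -m handwheel '[[0,0,0.012,0,0,0,0],[0,0,0.02,0,0,0,0],[0,0.001,0.026,0,0,0,0],[0,0.002,0.03,0,0,0,0],[0,0.003,0.034,0,0,0,0],[0,0.003,0.036,0,0,0,0]]' 60; python3 -c "
from h import *
o=ctrl.observe();print(o['position'],o['force'],rot(o['tool_rot']).T@o['force'],o['ft_torque'])"
```

```text
time_s: 27.6
position: [0.5609, -0.3574, 0.0867]
tool_rot: [0.002, 0.997, 0.082, -0.002]
force: [-0.2, -0.3, -0.9]
width: 0.0089
grip_force: 60.0
[ 0.56093724 -0.3573693   0.0866747 ] [-0.19942108 -0.31520665 -0.85354929] [-0.24497094  0.2758023   0.85533193] [ 0.1657686   0.04458149 -0.00567374]
```

```bash
python3 -m handwheel '[[0,0,0.002,0,0,0,0],[0,0,0.004,0,0,0,0],[0,0,0.006,0,0,0,0],[0,0,0.008,0,0,0,0]]' 60; python3 -c "
from h import *
o=ctrl.observe();print(o['position'],o['force'],rot(o['tool_rot']).T@o['force'],o['ft_torque'])"
```

```text
time_s: 28.1
position: [0.5612, -0.3574, 0.0793]
tool_rot: [0.002, 0.997, 0.082, -0.001]
force: [-0.1, 1.9, 2.9]
width: 0.0096
grip_force: 60.0
[ 0.561241   -0.35742093  0.07931648] [-0.09596977  1.94181766  2.89071722] [ 0.21370119 -1.91985265 -2.89907049] [ 0.39149174 -0.02474682  0.05051477]
```

```bash
python3 -m handwheel '[[0,0,0.001,0,0,0,0],[0,0,0.002,0,0,0,0],[0,0,0.003,0,0,0,0],[0,0,0.004,0,0,0,0]]' 60; python3 -c "
from h import *
o=ctrl.observe();print(o['position'],o['force'],rot(o['tool_rot']).T@o['force'],o['ft_torque'])"
```

```text
time_s: 28.6
position: [0.5613, -0.3575, 0.0765]
tool_rot: [0.002, 0.997, 0.082, -0.001]
force: [-1.6, 2.0, 8.2]
width: 0.0097
grip_force: 60.0
[ 0.56134773 -0.35754486  0.07654253] [-1.58699847  2.02278175  8.23051498] [-1.25468055 -2.21731588 -8.23777118] [0.73780808 0.30660524 0.03172644]
```

```bash
python3 -m handwheel '[[0,0,0.002,0,0,0,0],[0,0,0.004,0,0,0,0],[0,0,0.006,0,0,0,0],[0,0,0.006,0,0,0,0]]' 60; python3 -c "
from h import *
o=ctrl.observe();print(o['position'],o['force'],rot(o['tool_rot']).T@o['force'],o['ft_torque'])"
```

```text
time_s: 29.1
position: [0.5619, -0.3576, 0.0745]
tool_rot: [0.003, 0.997, 0.082, 0.0]
force: [-4.4, 5.3, 17.5]
width: 0.0098
grip_force: 60.1
[ 0.56193558 -0.35759944  0.07452993] [-4.35249204  5.30294304 17.46907748] [ -3.42787378  -5.8338594  -17.50570838] [1.30935627e+00 9.18637850e-01 1.16930810e-04]
```

```bash
python3 -m handwheel '[[0,0,0.003,0,0,0,0],[0,0,0.006,0,0,0,0],[0,0,0.008,0,0,0,0],[0,0,0.008,0,0,0,0]]' 60; python3 -c "
from h import *
o=ctrl.observe();print(o['position'],o['force'],rot(o['tool_rot']).T@o['force'],o['ft_torque'])"
```

```text
time_s: 29.6
position: [0.5629, -0.3576, 0.0721]
tool_rot: [0.004, 0.997, 0.082, 0.002]
force: [-7.7, 9.8, 33.1]
width: 0.0099
grip_force: 60.2
[ 0.56290903 -0.35756236  0.07211104] [-7.73297051  9.84766791 33.12606584] [ -5.9059105  -10.7041615  -33.23631721] [2.36815648 1.8729532  0.01287674]
```

```bash
python3 -m handwheel '[[0,-0.002,-0.006,0,0,0,0],[0,-0.003,-0.01,0,0,0,0],[0,-0.003,-0.01,0,0,0,0]]' 60; python3 -c "
from h import *
o=ctrl.observe();print(o['position'],o['force'],rot(o['tool_rot']).T@o['force'],o['ft_torque'])"
```

```text
time_s: 29.98
position: [0.5625, -0.3573, 0.0729]
tool_rot: [0.005, 0.997, 0.081, 0.001]
force: [3.8, -4.1, 5.1]
width: 0.0094
grip_force: 60.1
[ 0.5624537  -0.35728372  0.07290135] [ 3.82984022 -4.09629812  5.10089013] [ 3.12269502  4.71645591 -5.04680433] [-0.27604164 -0.56859025  0.04732963]
```

```bash
python3 -m handwheel '[[0,0.001,-0.002,0,0,0,0.024],[0,0.001,-0.002,0,0,0,0.024],[0,0.001,-0.004,0,0,0,0.024],[0,0.001,-0.03,0,0,0,0.024],[0,0.001,-0.08,0,0,0,0.024],[-0.06,0.001,-0.13,0,0,0,0.024],[-0.06,0.001,-0.13,0,0,0,0.024]]' 20
python3 - <<'E'
from h import *
w=grab_frame('wrist');s=grab_frame('scene');print(ctrl.observe()['position'])
for t,z in(('lid_round',.048),('lid_square',.048),('wedge',.0145)):
    print(t,[(x['centre'],x['p'],atz(w,x['centre'],z)) for x in spot_point(w,t)[:1]])
cv2.imwrite('pics/fin.png',np.hstack([cv2.resize(w['color'][70:250,170:377,::-1],(400,348),interpolation=cv2.INTER_CUBIC),cv2.resize(s['color'][200:300,305:420,::-1],(400,348),interpolation=cv2.INTER_CUBIC)]))
E
```

```text
time_s: 30.85
position: [0.5012, -0.3659, 0.2052]
tool_rot: [0.004, 0.997, 0.081, 0.0]
force: [1.1, -0.0, 0.8]
width: 0.0243
grip_force: 0.0
[ 0.5013768  -0.36528857  0.20260599]
lid_round [([275.7, 128.7], 0.68, array([ 0.55735381, -0.31565314,  0.048     ]))]
lid_square [([217.2, 135.8], 0.84, array([ 0.54045108, -0.25691151,  0.048     ]))]
wedge []
```

View pics/fin.png

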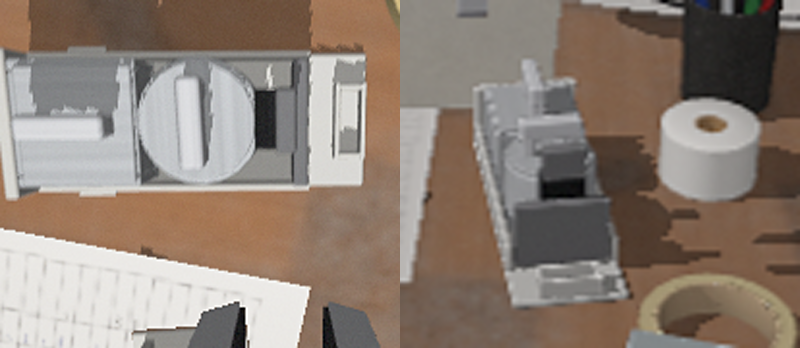

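The last picture shows both lids flat on their own pots. The wedge is in the gap against the stop with the gripper clear, and the pocket is empty.

```bash
python3 -c "
from rig import ctrl
print(ctrl.hand_in())"
```

```text
the job is handed in; nothing more can be done
None
```

Handed in at about 31 s: both lids look flat on their own pots, and the wedge was driven into the gap with about 33 N, held when I eased off, and was let go. The hand-in returned no verdict.

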